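# Set up the gearbox kit stand and swing tray, then lay out the parts

### The job

Lay out the parts for a gearbox rebuild. First turn the rocking four-footed stand on its green bed until all four feet touch the plate and it stands steady, and let go of it; then, with nothing loaded yet, push the blue tray round its pin until it lies square inside its yellow outline. Then lay every gear flat on the stand's round plate, side by side, and put every small taped carton in the tray; stand and tray must still be steady and square at the end, and leave the other things on the bench alone.

Things in the scene. Friction and masses are not known exactly. Their poses are not given: they have to be found in the camera images.
- bed: Round green steel bed plate, fixed to the bench: 224 mm across, 6 mm thick, its upper face at z = 0.006 in its frame. A yellow key bar 215 mm long, 60 mm wide and 8 mm high runs across its middle along the plate's own x axis (bar top at z = 0.014). Origin: centre of the underside, z up.
- stand: Loose four-footed stand, 0.6 to 1.1 kg: round aluminium plate 170 mm across, upper face 52 mm above the soles; four legs 16 mm thick at x, y = +-53 mm in its frame. Origin: centre at sole level, z up. At the start two diagonal feet stand on the key bar and it tips and rocks. Turned till its sides lie along and across the bar (any quarter turn), all four feet reach the green plate.
- stand_post (a point): Top of the stand's red square grip post at the middle of its plate: 24 x 24 mm, sides along the stand's x and y axes, rising 43 mm above the plate; its top is 95 mm above the soles. Four black bolt heads on the plate mark where the legs are.
- tray (a joint): Turn of the blue swing tray about its pin (rad, counterclockwise from above positive). 0: square inside its yellow painted outline. Starts at -1.0 to -0.5, free end swung towards the robot; stops at -1.15 and 0.35; stays where left; 2 to 4 N at its free end moves it. Open sheet-metal box 140 mm (x) by 200 mm (y), 30 mm high, walls and floor 4 mm, 3 mm clear of the bench.
- tray_mid (a point): Centre of the tray's inner floor, 7 mm above the bench. Its axes turn with the tray: x across its 140 mm width, y along its 200 mm length, z up.
- tray_corner (a point): The tray's outer corner farthest from the pin, at the top of its walls (33 mm above the bench): at -70 mm, -100 mm from the tray's centre in the tray's x, y. To turn the tray towards its outline, push against the outside of the long wall at x = -70 mm near this corner.
- tray_pin (a point): Axis of the fixed brass pin at the tray's other corner, at 85 mm, 115 mm from the tray's centre in the tray's x, y. 30 mm above the bench. The outline's heading is this point's own x, y axes.
- gear1: Loose steel planet gear with fine teeth, 46 mm across, 24 mm high, 0.15 to 0.31 kg, lying flat on the bench; may be absent. Origin: centre of the underside, z along its axis.
- gear2: Loose steel planet gear with fine teeth, 46 mm across, 24 mm high, 0.15 to 0.31 kg, lying flat on the bench; may be absent. Origin: centre of the underside, z along its axis.
- gear3: Loose steel planet gear with fine teeth, 46 mm across, 24 mm high, 0.15 to 0.31 kg, lying flat on the bench; may be absent. Origin: centre of the underside, z along its axis.
- carton1: Loose small cardboard carton with a white tape, 56 (x) x 36 (y) x 30 (z) mm, 50 to 100 g, standing on the bench; may be absent. Origin: centre of the underside.
- carton2: Loose small cardboard carton with a white tape, 56 (x) x 36 (y) x 30 (z) mm, 50 to 100 g, standing on the bench; may be absent. Origin: centre of the underside.
- carton3: Loose small cardboard carton with a white tape, 56 (x) x 36 (y) x 30 (z) mm, 50 to 100 g, standing on the bench; may be absent. Origin: centre of the underside.
- oil: Bystander: black oil bottle, 64 mm across, 170 mm high. Leave alone. Origin: on its underside.
- jar: Bystander: amber jar, 56 mm across, 70 mm high. Leave alone. Origin: on its underside.
- screwdriver: Bystander: screwdriver lying on the bench. Leave alone. Origin: on its underside.
- wrench: Bystander: wrench lying on the bench. Leave alone. Origin: on its underside.
- tape: Bystander: roll of black tape, 72 mm across, 20 mm high. Leave alone. Origin: on its underside.

How it is judged (in metres and radians):
On the way, in this order (a step that is already met when the one before it is completed fails the run):
1. The stand has been turned until all four feet are on the plate, it is level and released, and nothing is loaded yet (angle between stand's own z axis and vertical below 0.03 rad and z of stand in the frame of bed between 0.003 and 0.0095 m and horizontal distance between stand and bed below 0.025 m and contact force between the fingers and stand below 0.3 N and linear speed of stand below 0.02 m/s and horizontal distance between each of gear1, gear2, gear3 and stand above 0.1 m and horizontal distance between each of carton1, carton2, carton3 and tray_mid above 0.1 m), for 0.3 s.
2. The tray has been swung square into its outline, still empty, and the stand is bare (value of joint tray between -0.09 and 0.09 rad and velocity of joint tray between -0.05 and 0.05 rad/s and horizontal distance between each of gear1, gear2, gear3 and stand above 0.1 m and horizontal distance between each of carton1, carton2, carton3 and tray_mid above 0.1 m), for 0.2 s.
At the end, for the whole second after the job is handed in: Stand level (0.03 rad), all feet on the bed plate, within 25 mm of its centre; tray within 0.09 rad of square; every gear flat on the stand's plate, not stacked, centre within 85 mm of the stand's; every carton inside the tray; all released and at rest (angle between stand's own z axis and vertical below 0.03 rad and z of stand in the frame of bed between 0.003 and 0.0095 m and horizontal distance between stand and bed below 0.025 m and value of joint tray between -0.09 and 0.09 rad and contact force between the fingers and stand below 0.3 N and linear speed of each of stand, gear1, gear2, gear3, carton1, carton2, carton3 below 0.02 m/s and horizontal distance between each of gear1, gear2, gear3 and stand below 0.085 m and z of gear1 in the frame of stand between 0.047 and 0.058 m and angle between each of gear1, gear2, gear3's own z axis and vertical below 0.15 rad and z of gear2 in the frame of stand between 0.047 and 0.058 m and z of gear3 in the frame of stand between 0.047 and 0.058 m and x of carton1 in the frame of tray_mid between -0.066 and 0.066 m and y of carton1 in the frame of tray_mid between -0.096 and 0.096 m and z of carton1 in the frame of tray_mid between -0.005 and 0.045 m and x of carton2 in the frame of tray_mid between -0.066 and 0.066 m and y of carton2 in the frame of tray_mid between -0.096 and 0.096 m and z of carton2 in the frame of tray_mid between -0.005 and 0.045 m and x of carton3 in the frame of tray_mid between -0.066 and 0.066 m and y of carton3 in the frame of tray_mid between -0.096 and 0.096 m and z of carton3 in the frame of tray_mid between -0.005 and 0.045 m); the robot touches nothing.
It fails at once if Something else on the bench was disturbed (moved more than 40 mm) (distance of any of oil, jar, screwdriver, wrench, tape from where it was at the start of the episode above 0.04 m).
It fails at once if The stand was tipped over (angle between stand's own z axis and vertical above 0.6 rad).
Of gear1, gear2, gear3 only 2 to 3 are there at a start; the rules pass over those that are not, and their reading is None.
Of carton1, carton2, carton3 only 2 to 3 are there at a start; the rules pass over those that are not, and their reading is None.
At some moment in a run one of carton1, carton2, carton3 may be knocked a few centimetres aside while the robot is not near it.
Once in a run the grip may slacken for a moment while it holds something.
It also fails if it takes over 210 s, if anything falls off the work surface, if the arm or the gripper's body presses on something with over 40 N, if the wrist force passes 120 N, or if a joint passes its speed limit or range.

### The arm

A 6-joint arm with a two-finger parallel gripper is mounted at the origin on the work surface. World frame = base frame: x ahead of the robot, y to its left, z up, the work surface at z = 0. Lengths are in mm, angles in rad, forces in N, time in s.
With the tool pointing down it reaches from about 325 to 775 mm from the base axis. Payload 9.3 kg.
Tool frame: the origin (TCP) lies at the very end of the fingers, on their centre line; the grasp point (between the pads) lies 19 mm behind it (bot.grip_depth is the distance from the TCP to the grasp point, in mm); z points along the fingers, y is the line along which they close (so a half turn about z gives the same grasp; the last joint's range is limited). The gripper opens to 85 mm and grips with 20 to 120 N. Pads are 22 mm wide; open, the fingers measure 114 mm over their backs; the gripper's body (76 mm by 85 mm) begins 54 mm behind the grasp point. The pads swing forward as they close: fully open they stand 13 mm farther back than shut.
Start: joints at [1.039, 0.259, 0.021, 1.334, 0, 1.418], TCP at [203.394, 511.006, 231.279] pointing down, gripper open.
Joint ranges: [-3.04, 3.04], [-0.91, 1.82], [-1.04, 1.36], [-1.92, 1.95], [-1.52, 1.45], [-3.14, 3.14]. Speed limits (rad/s): [2.22, 2.22, 2.79, 3.14, 3.14, 3.14].

### API

Orientations are given as a unit quaternion [w, x, y, z].
In Python, from bench import bot gives the robot as it stands.
- The arm moves only by the shell command python3 inch.py 'ROWS' [FORCE]. ROWS is a JSON list of rows, 1 to 20 of them, each of 5 numbers: the opening from 0.0 (shut) to 1.0 (fully open), then dx, dy, dz in cm, then a turn about the tool's z in rad; each row shifts and turns the commanded pose from where the row before left it, along the tool's axes as they then stand; what a row does not reach is not made up. A row lasts 1/12 s, in which the tool goes at most 41.7 mm and 0.125 rad, less where a joint would pass 70% of its speed; a pose out of reach is approached as far as the arm can. The fingers move at their own pace and stop on an object; FORCE is the grip in N (left out, the last holds). Time passes only in rows, so rows that do not move let the fingers close. It prints the time, the measured TCP pose, the force, the opening and the grip force at its end. Input that does not fit is refused with a message, and nothing moves.
- bot.get_state(): the state, without advancing time (a new reading comes with each control period).
- bot.read_camera(name): name is "scene" or "top" or "wrist"; returns the picture (480x640x3 uint8, red, green, blue); there is no depth.
- bot.get_calibration(name): a dict with "K" (3x3 intrinsics, pixels), "rvec" (rotation vector, rad) and "tvec" (3), from world to camera coordinates, as OpenCV has them. Camera axes: x right, y down, z forward; pixel columns grow to the right and rows downward; lengths in mm; the calibration is good to about 2 mm. A picture is of the moment at which its call begins: read the wrist's pose just before it. get_calibration takes no time and is no camera call; for the wrist camera it gives the pose at the moment of the call.
- bot.hand_in(): hands the job in; it is judged then, once.
The state is a dict: "time": time; "qpos": joint angles; "dq": joint speeds; "joint_torque": joint torques, N m; "tcp_pos": TCP position; "orientation": TCP orientation; "ft_force": force on the tool from outside, world axes, zero at the start; "moment": the same for the moment, N m; "finger_gap": opening from 0.0 (shut) to 1.0 (fully open); "grip_force": force on a finger pad.
Only numpy, scipy, OpenCV 4.12 (cv2) and the standard library are available. Lean on these libraries where they do the work, as an engineer would, in place of code of your own. Each camera call takes 0.05 s, during which the arm holds its last target. There are 200 camera calls.

## Working session

There is one attempt and no reset: what is moved stays moved. The work goes in short steps, Python scripts to look and compute and a shell command to move; the robot and the scene stay as the last step left them, time stands still between calls to the robot, and variables do not carry over. Pictures are saved under pics/ and viewed, at most 14 in all, crops included, and the job is handed in when it is done.

```bash
ls; mkdir -p pics; python3 - <<'E'
from bench import bot
import cv2
print(bot.get_state())
for n in ("top","scene"):
    cv2.imwrite(f"pics/{n}0.png",bot.read_camera(n)[:,:,::-1]); print(n,bot.get_calibration(n))
E
```

```text
bench.py
inch.py
pics
{'time': 0.0, 'qpos': array([ 1.03939283e+00,  2.59212545e-01,  2.07628075e-02,  1.33370253e+00,
       -1.26207298e-06,  1.41819505e+00]), 'dq': array([ 0.00112121, -0.00031805, -0.00228518,  0.00147484, -0.00011646,
        0.00120592]), 'joint_torque': array([ 9.99545118e-04, -5.55639625e+01,  3.44535828e+01,  1.37586129e-02,
       -1.21233384e-04, -2.40883196e-06]), 'tcp_pos': array([203.25670019, 510.76415029, 230.65552354]), 'orientation': array([-2.26778534e-04,  1.88270704e-01,  9.82116939e-01, -6.38915293e-04]), 'ft_force': array([-0.07594473, -1.52918871, -0.21920274]), 'moment': array([-0.0015752 ,  0.01979214,  0.0426277 ]), 'grip_force': 0.0, 'finger_gap': 1.0002061140165266}
top {'K': array([[578.16261916,   0.        , 332.46201566],
       [  0.        , 578.16261916, 241.80512966],
       [  0.        ,   0.        ,   1.        ]]), 'rvec': array([ 2.16911122, -2.13684793,  0.1083449 ]), 'tvec': array([ -34.4113414 ,  549.3474162 , 1320.74546813])}
scene {'K': array([[594.12108371,   0.        , 329.39097788],
       [  0.        , 594.12108371, 239.97191072],
       [  0.        ,   0.        ,   1.        ]]), 'rvec': array([ 1.33026349,  2.12653239, -1.00197754]), 'tvec': array([ 293.6898291 , -238.10738061, 1705.12957796])}
```
View pics/top0.png

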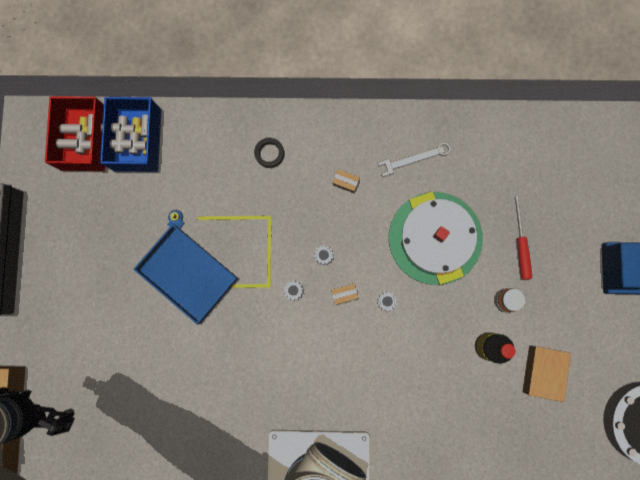

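View pics/scene0.png

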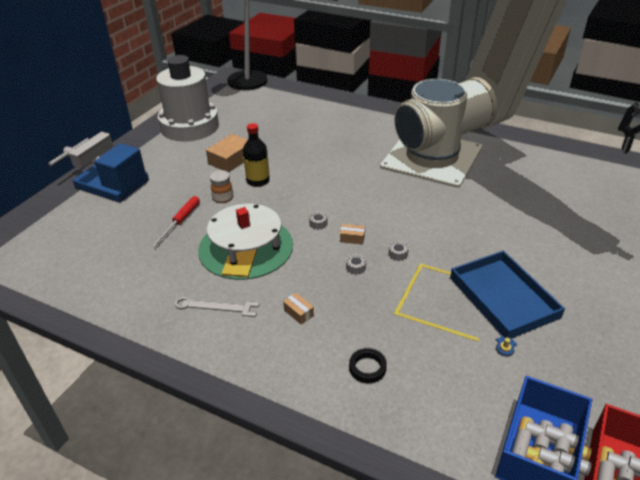

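The top view shows the tray at (187,270) and its pin at (176,217). The stand's post is at (442,234) and the bed is at (436,238). There are three gears at (293,290), (324,255) and (387,301), and two cartons at (346,181) and (344,294). The scene view confirms this count. Next I'll measure positions.

```bash
cat > vis.py <<'E'
import numpy as np, cv2
from bench import bot
def cast(px,z,cam="top",cal=None):
    c=cal or bot.get_calibration(cam); R=cv2.Rodrigues(c["rvec"])[0]
    d=R.T@np.linalg.inv(c["K"])@np.array([px[0],px[1],1.]); o=-R.T@c["tvec"]
    return (o+d*(z-o[2])/d[2])[:2]
def blobs(im,lo,hi,amin,amax,k=0):
    m=cv2.inRange(cv2.cvtColor(im,cv2.COLOR_RGB2HSV),lo,hi)
    if k: m=cv2.morphologyEx(m,cv2.MORPH_CLOSE,np.ones((k,k)))
    cs=cv2.findContours(m,cv2.RETR_EXTERNAL,cv2.CHAIN_APPROX_NONE)[0]
    return [c[:,0,:].astype(float) for c in cs if amin<=cv2.contourArea(c)<=amax]
def plane(c,z,cam="top",cal=None):
    cal=cal or bot.get_calibration(cam)
    return np.array([cast(p,z,cam,cal) for p in c])
def rect(P):
    (c,s,a)=cv2.minAreaRect(P.astype(np.float32)); b=cv2.boxPoints((c,s,a))
    e=b[1]-b[0]; f=b[2]-b[1]; l=e if np.hypot(*e)>np.hypot(*f) else f
    return np.array(c),sorted(s),float(np.arctan2(l[1],l[0])%np.pi)
def go(x,y,z,yaw=None):
    "tool-axis shifts to target (mm); yaw = direction of the closing line (tool y)"
    s=bot.get_state(); w,a,b,c=s["orientation"]
    from scipy.spatial.transform import Rotation as Ro
    R=Ro.from_quat([a,b,c,w]).as_matrix(); cur=np.arctan2(R[1,1],R[0,1])
    d=R.T@(np.array([x,y,z])-s["tcp_pos"])
    t=0 if yaw is None else -((yaw-cur+np.pi/2)%np.pi-np.pi/2)
    print("t",round(s["time"],2),"tcp",s["tcp_pos"].round(1),"yaw",round(cur,3),"shift",d.round(1),"turn",round(t,3),"tilt",R[:2,2].round(3))
E
cat > look.py <<'E'
from vis import *
im=bot.read_camera("top")
r=lambda v:np.round(v,2).tolist()
for n,lo,hi,a0,a1,z in [("carton",(8,70,90),(17,220,255),60,700,30),("red",(0,150,80),(6,255,255),40,400,105),("tray",(100,120,40),(115,255,255),2500,9000,33),("green",(45,80,40),(85,255,200),300,9000,6),("yellow",(22,150,100),(32,255,255),30,2000,0)]:
    for c in blobs(im,lo,hi,a0,a1,3):
        P=plane(c,z); print(n,r(c.mean(0)),rect(P)[0].round(1),np.round(rect(P)[1],1),round(rect(P)[2],3))
E
python3 look.py; python3 - <<'E'
from vis import *
im=bot.read_camera("top")
for i,(n,u,v,w) in enumerate([("a",385,140,120),("b",260,200,150),("c",130,200,160)]):
    pass
a=cv2.resize(im[180:300,375:495],None,fx=3.3,fy=3.3,interpolation=cv2.INTER_CUBIC)
b=cv2.resize(im[225:325,270:410],None,fx=2.8,fy=2.8,interpolation=cv2.INTER_CUBIC)
o=np.zeros((400,800,3),np.uint8); o[:396,:396]=a; o[:280,400:792]=b
cv2.imwrite("pics/crop1.png",o[:,:,::-1])
E
```

```text
carton [3.08, 377.49] [224.6 724.4] [18.6 40.8] 0.084
carton [346.04, 298.29] [417.6 -58.5] [12.3 54.1] 1.863
carton [343.65, 288.57] [441.1 -53.2] [12.1 54. ] 1.846
carton [343.68, 184.21] [687.7 -51. ] [13.3 55.6] 1.21
carton [347.28, 175.22] [710.5 -59.4] [12.2 56.2] 1.217
red [507.55, 350.62] [ 309.7 -408.4] [28.1 29.7] 0.017
red [524.07, 257.94] [ 512.4 -448.2] [22.5 91.6] 0.102
red [441.72, 233.28] [ 563.6 -268.5] [21.3 21.8] 2.556
tray [183.88, 265.17] [487.9 314. ] [169.4 217.1] 0.894
tray [134.09, 133.7] [805.8 464. ] [138.8 181.6] 3.141
green [407.28, 247.74] [ 543.2 -204.1] [ 80.6 207.9] 0.342
green [466.07, 227.01] [ 589.9 -338.1] [ 77.3 205.8] 0.337
yellow [449.06, 275.68] [ 477.9 -304.2] [23.7 58.8] 1.883
yellow [250.4, 244.35] [527.4 211.7] [166.2 175. ] 1.584
yellow [421.36, 198.93] [ 661.2 -238.4] [19.9 58.5] 2.01
```

View pics/crop1.png

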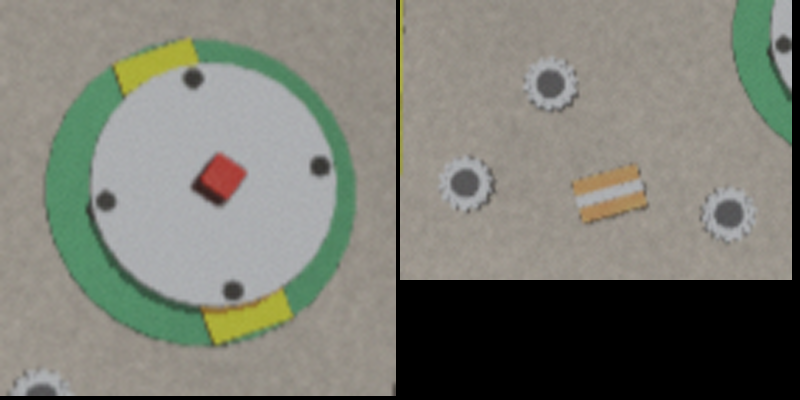

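The crop shows the bar running at about 0.345 rad. The stand's diagonals are at about 0.17, so its sides are at about 0.96. It needs roughly -0.61 rad of turn. I'll work out the shifts for the stand and the other target points.

```bash
python3 - <<'E'
from vis import *
go(564,-269,231,0.965)
for b in [(193,77),(319,166),(232,290),(106,201)]: print("bolt",cast((375+b[0]/3.3,180+b[1]/3.3),62).round(1))
im=bot.read_camera("top")
for g in [(323.6,255),(293.2,290.4),(387.5,301.4)]: 
    x,y=int(g[0]),int(g[1]); m=(im[y-6:y+8,x-6:x+8].max(2)<110); v,u=np.nonzero(m); print("gear",cast((x-6+u.mean(),y-6+v.mean()),24).round(1))
for t,p in [("pin",(176,216)),("far",(199,323)),("c2",(238,278)),("c3",(136,269)),("c4",(176,227))]: print(t,cast(p,33).round(1))
for p in [(198,218),(270,217),(270,287),(236,286)]: print("outline",cast(p,0).round(1))
print("oilcap",cast((508,351),170).round(),"jar",cast((513,300),70).round())
E
```

```text
t 0.2 tcp [203.3 510.9 230.9] yaw 1.192 shift [-6.235e+02 -5.912e+02  3.000e-01] turn 0.227 tilt [-0.    -0.001]
bolt [ 638.6 -257.6]
bolt [ 577.2 -344.3]
bolt [ 490.3 -283.6]
bolt [ 550.7 -197.1]
gear [519.4  -5.1]
gear [435.6  63.9]
gear [ 414.3 -155. ]
pin [605.8 344.2]
far [356.7 278.9]
c2 [461.8 192.3]
c3 [479.2 432.1]
c4 [579.6 342.9]
outline [606.9 300.2]
outline [611.7 126. ]
outline [443.3 121.2]
outline [444.4 202.3]
oilcap [ 314. -391.] jar [ 420. -433.]
```

The rows are not in the units I measure in: shifts go in cm. I convert before sending: -25 mm is -2.5, -23.6 mm is -2.36.

```bash
python3 inch.py '[[1,-2.5,-2.36,0,0],[1,-2.5,-2.36,0,0],[1,-2.5,-2.36,0,0],[1,-2.5,-2.36,0,0],[1,-2.5,-2.36,0,0],[1,-2.5,-2.36,0,0],[1,-2.5,-2.36,0,0],[1,-2.5,-2.36,0,0],[1,-2.5,-2.36,0,0],[1,-2.5,-2.36,0,0],[1,-2.5,-2.36,0,0],[1,-2.5,-2.36,0,0],[1,-2.5,-2.36,0,0],[1,-2.5,-2.36,0,0],[1,-2.5,-2.36,0,0],[1,-2.5,-2.36,0,0],[1,-2.5,-2.36,0,0],[1,-2.5,-2.36,0,0],[1,-2.5,-2.36,0,0],[1,-2.5,-2.36,0,0]]'
python3 inch.py '[[1,-2.5,-2.36,0,0],[1,-2.5,-2.36,0,0],[1,-2.5,-2.36,0,0],[1,-2.5,-2.36,0,0],[1,-2.5,-2.36,0,0],[1,0,0,0,0.115],[1,0,0,0,0.112],[1,0,0,0,0],[1,0,0,0,0],[1,0,0,0,0]]'
python3 - <<'E'
from vis import *
go(564,-269.5,84,0.965)
cal=bot.get_calibration("wrist"); im=bot.read_camera("wrist"); cv2.imwrite("pics/w1.png",im[:,:,::-1])
for c in blobs(im,(0,150,60),(6,255,255),300,50000,3):
    P=plane(c,105,"wrist",cal); print(rect(P),c.mean(0))
E
```

```text
time: 1.92
tcp_pos: [493.7, -114.2, 231.3]
orientation: [0.0, 0.188, 0.982, 0.0]
ft_force: [1.0, -0.5, 0.7]
finger_gap: 0.997
grip_force: 0.0
time: 2.75
tcp_pos: [565.8, -268.0, 231.4]
orientation: [0.0, 0.296, 0.955, -0.0]
ft_force: [-0.2, 0.4, -0.9]
finger_gap: 1.001
grip_force: 0.0
t 2.75 tcp [ 565.8 -268.   231.4] yaw 0.969 shift [  0.7  -2.3 147.4] turn 0.004 tilt [ 0. -0.]
(array([ 513.6895752 , -411.09268188]), [21.472612380981445, 75.64778900146484], 0.09829742461442947) [111.69545455 280.05454545]
(array([ 563.30523682, -268.37957764]), [23.204395294189453, 25.413785934448242], 2.5526881217956543) [325.95522388 227.05223881]
```

View pics/w1.png

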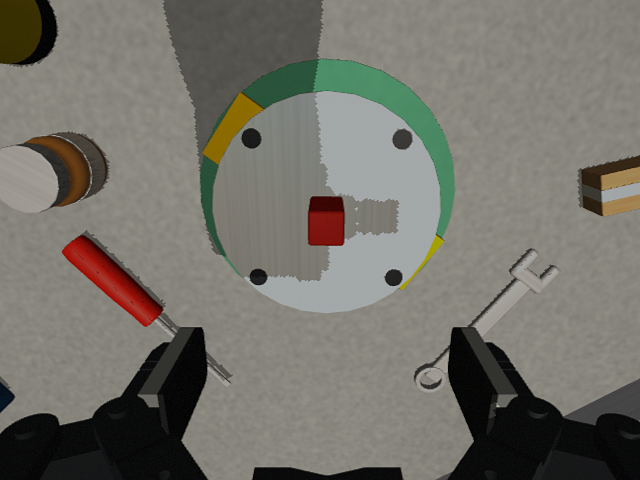

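The wrist picture shows the post at (326,227), between and aligned with the fingers. I'll descend, grip, lift a little and turn.

To row units: 30 mm is 3, 25 mm is 2.5.

```bash
python3 inch.py '[[1,0.1,-0.2,2.5,0],[1,0,0,3,0],[1,0,0,3,0],[1,0,0,3,0],[1,0,0,2.5,0],[1,0,0,1.1,0],[1,0,0,0,0],[0.2,0,0,0,0],[0.2,0,0,0,0],[0,0,0,0,0],[0,0,0,0,0],[0,0,0,0,0],[0,0,0,0,0],[0,0,0,0,0],[0,0,0,0,0]]' 40
python3 inch.py '[[0,0,0,-0.4,0],[0,0,0,-0.4,0],[0,0,0,-0.4,0],[0,0,0,-0.4,0],[0,0,0,0,0],[0,0,0,0,0]]'; python3 -c "from vis import *; go(568,-271,98,0.35)"
```

```text
time: 4.05
tcp_pos: [564.4, -269.4, 81.4]
orientation: [0.001, 0.298, 0.954, -0.0]
ft_force: [-0.9, 0.4, 4.9]
finger_gap: 0.276
grip_force: 40.3
time: 4.55
tcp_pos: [564.0, -269.4, 96.4]
orientation: [0.0, 0.298, 0.954, -0.0]
ft_force: [0.6, 0.1, -7.4]
finger_gap: 0.276
grip_force: 39.8
t 4.55 tcp [ 564.  -269.4   96.4] yaw 0.965 shift [-4.2  1.  -1.6] turn 0.615 tilt [ 0. -0.]
```

```bash
python3 inch.py '[[0,-0.4,0.1,0,0],[0,0,0,0,0.077],[0,0,0,0,0.077],[0,0,0,0,0.077],[0,0,0,0,0.077],[0,0,0,0,0.077],[0,0,0,0,0.077],[0,0,0,0,0.077],[0,0,0,0,0.077],[0,0,0,0,0],[0,0,0,0,0]]'
python3 inch.py '[[0,0,0,0.4,0],[0,0,0,0.4,0],[0,0,0,0.4,0],[0,0,0,0.3,0],[0,0,0,0.3,0],[0,0,0,0.2,0],[0,0,0,0,0],[0,0,0,0,0]]'
python3 -c "from vis import *; go(568,-271,98,0.35)"; python3 look.py | grep -E "red|yellow|green"
```

```text
time: 5.47
tcp_pos: [567.9, -270.9, 96.0]
orientation: [-0.0, 0.573, 0.82, -0.0]
ft_force: [0.3, 0.2, -7.2]
finger_gap: 0.275
grip_force: 39.7
time: 6.13
tcp_pos: [567.8, -270.8, 76.2]
orientation: [-0.0, 0.574, 0.819, -0.0]
ft_force: [0.1, 0.1, -7.6]
finger_gap: 0.273
grip_force: 39.6
t 6.13 tcp [ 567.8 -270.8   76.2] yaw 0.349 shift [ -0.3   0.2 -21.8] turn -0.001 tilt [-0.  0.]
red [507.55, 350.6] [ 309.7 -408.4] [28.1 29.7] 0.017
red [524.05, 257.94] [ 512.4 -448.1] [22.3 91.5] 0.1
green [398.54, 230.77] [ 583.1 -182.4] [ 42.1 147.6] 2.971
yellow [250.45, 244.23] [527.4 211.7] [166.2 175. ] 1.584
yellow [421.33, 198.53] [ 662.2 -238.4] [18.6 59.8] 2.032
```

To row units: 1.5 mm is 0.15.

```bash
python3 inch.py '[[0,0,0,0.15,0],[0,0,0,0.15,0],[0,0,0,0,0],[0,0,0,0,0]]'; python3 inch.py '[[0,0,0,0.1,0],[0,0,0,0,0],[0,0,0,0,0]]'
```

```text
time: 6.52
tcp_pos: [568.1, -270.8, 73.8]
orientation: [0.0, 0.573, 0.819, 0.0]
ft_force: [1.8, 2.0, -2.1]
finger_gap: 0.277
grip_force: 42.4
time: 6.77
tcp_pos: [568.2, -270.6, 73.6]
orientation: [0.001, 0.573, 0.819, 0.0]
ft_force: [-0.1, 5.0, 6.2]
finger_gap: 0.274
grip_force: 43.6
```

Contact, so I'll release, rise and look.

To row units: -30 mm is -3, -20 mm is -2.

```bash
python3 inch.py '[[0.5,0,0,0,0],[0.8,0,0,0,0],[1,0,0,0,0],[1,0,0,0,0],[1,0,0,0,0],[1,0,0,0,0],[1,0,0,0,0],[1,0,0,-2,0],[1,0,0,-3,0],[1,0,0,-3,0],[1,0,0,-3,0],[1,0,0,-3,0],[1,0,0,0,0],[1,0,0,0,0]]'; python3 - <<'E'
from vis import *
go(568,-271,214)
cal=bot.get_calibration("wrist"); im=bot.read_camera("wrist"); cv2.imwrite("pics/w2.png",im[:,:,::-1])
for c in blobs(im,(0,150,60),(6,255,255),300,50000,3):
    P=plane(c,101,"wrist",cal); print(rect(P),c.mean(0))
E
```

```text
time: 7.93
tcp_pos: [568.5, -271.3, 214.1]
orientation: [0.002, 0.574, 0.819, 0.0]
ft_force: [-0.1, -0.5, -1.1]
finger_gap: 1.002
grip_force: 0.0
t 7.93 tcp [ 568.5 -271.3  214.1] yaw 0.349 shift [ 0.4 -0.3  0.1] turn 0 tilt [ 0.003 -0.002]
(array([ 541.79034424, -401.43618774]), [22.025493621826172, 39.116943359375], 0.10548000037670135) [229.89189189 385.05405405]
(array([ 565.27697754, -264.81057739]), [23.04899024963379, 31.86280059814453], 1.9199023246765137) [325.31188119 221.39108911]
```

View pics/w2.png

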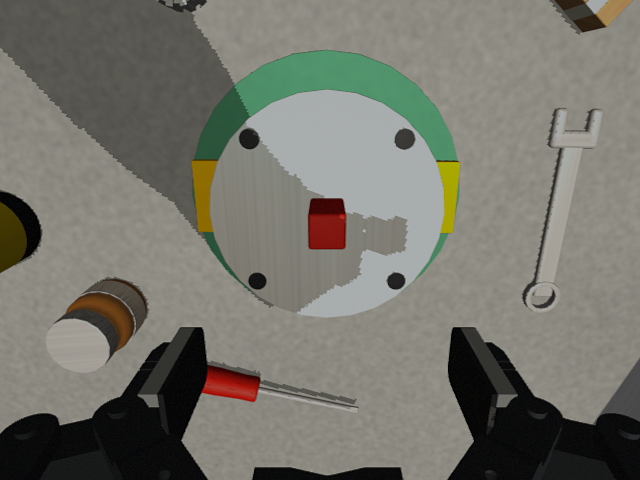

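The stand now sits square to the bar, with its bolts symmetric about it at (249,139), (404,139), (257,281) and (397,281). Next is the tray.

```bash
python3 -c "from vis import *; go(339.4,307.5,120,0.896)"
```

```text
t 7.98 tcp [ 567.9 -270.9  212.4] yaw 0.349 shift [621.7 -17.   92. ] turn -0.547 tilt [ 0.001 -0.001]
```

```bash
python3 inch.py '[[0.5,2.5,-0.07,0,0],[0,2.5,-0.07,0,0],[0,2.5,-0.07,0,0],[0,2.5,-0.07,0,0],[0,2.5,-0.07,0,0],[0,2.5,-0.07,0,0],[0,2.5,-0.07,0,0],[0,2.5,-0.07,0,0],[0,2.5,-0.07,0,0],[0,2.5,-0.07,0,0],[0,2.5,-0.07,0,0],[0,2.5,-0.07,0,0],[0,2.5,-0.07,0,0],[0,2.5,-0.07,0,0],[0,2.5,-0.07,0,0],[0,2.5,-0.07,0,0],[0,2.5,-0.07,0,0],[0,2.5,-0.07,0,0],[0,2.5,-0.07,0,0],[0,2.5,-0.07,0,0]]'
python3 inch.py '[[0,2.5,-0.07,2,0],[0,2.5,-0.07,2,0],[0,2.5,-0.07,2,0],[0,2.5,-0.07,2,0],[0,2.1,-0.07,1.2,0],[0,0,0,0,-0.11],[0,0,0,0,-0.11],[0,0,0,0,-0.11],[0,0,0,0,-0.11],[0,0,0,0,-0.107],[0,0,0,0,0],[0,0,0,0,0]]'
python3 -c "from vis import *; go(339.4,307.5,14,0.896)"; python3 look.py | grep tray
```

```text
time: 9.65
tcp_pos: [382.3, 195.1, 211.0]
orientation: [-0.001, 0.574, 0.819, -0.001]
ft_force: [0.1, -0.6, 1.0]
finger_gap: -0.002
grip_force: 0.0
time: 10.65
tcp_pos: [338.4, 306.4, 119.3]
orientation: [-0.001, 0.333, 0.943, -0.001]
ft_force: [-0.2, -0.2, 0.6]
finger_gap: 0.0
grip_force: 0.0
t 10.65 tcp [338.4 306.4 119.3] yaw 0.893 shift [-1.000e-01  1.700e+00  1.053e+02] turn -0.003 tilt [-0.002 -0.001]
tray [184.34, 266.2] [487.  312.6] [169.6 214. ] 0.894
tray [131.23, 132.59] [805.8 464.1] [138.8 181.7] 3.139
```

```bash
python3 inch.py '[[0,0,0,2.5,0],[0,0,0,2.5,0],[0,0,0,2.5,0],[0,0,0,2,0],[0,0,0,1,0],[0,0,0,0,0],[0,0,0,0,0],[0,-0.5,0,0,0],[0,-0.5,0,0,0],[0,-0.5,0,0,0],[0,0,0,0,0]]'
python3 inch.py '[[0,-1,-0.8,0,-0.05],[0,-1,-0.8,0,-0.05],[0,-1,-0.8,0,-0.05],[0,-1,-0.8,0,-0.05],[0,-1,-0.8,0,-0.05],[0,-1,-0.8,0,-0.05],[0,-1,-0.8,0,-0.05],[0,-1,-0.8,0,-0.05],[0,-1,-0.8,0,-0.05],[0,-1,-0.8,0,-0.05],[0,0,0,0,0],[0,0,0,0,0]]'
python3 -c "
from vis import *; go(445,144.6,14,1.599)
im=bot.read_camera('top'); cv2.imwrite('pics/t2.png',cv2.resize(im[180:340,110:310],None,fx=4,fy=3.75)[:,:,::-1])"
```

```text
time: 11.62
tcp_pos: [351.6, 297.0, 15.8]
orientation: [0.0, 0.332, 0.943, 0.0]
ft_force: [-0.8, 0.0, 0.7]
finger_gap: 0.0
grip_force: 0.0
time: 12.62
tcp_pos: [405.9, 182.7, 15.5]
orientation: [0.0, 0.089, 0.996, 0.0]
ft_force: [-0.4, -0.8, -0.2]
finger_gap: -0.003
grip_force: 0.0
t 12.62 tcp [405.9 182.7  15.5] yaw 1.393 shift [-45.3 -30.6   1.5] turn -0.206 tilt [0.001 0.   ]
```

View pics/t2.png

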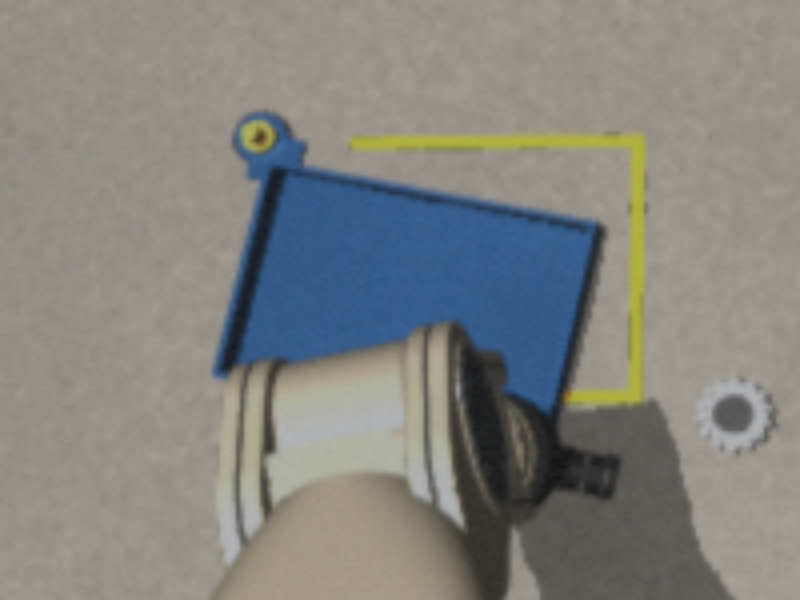

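The tray is still about 0.2 rad short of square: its top wall runs from (275,168) to (600,225) against a nearly level outline.

To row units: -10 mm is -1, -8 mm is -0.8.

```bash
python3 inch.py '[[0,-1,-0.8,0,-0.05],[0,-1,-0.8,0,-0.05],[0,-1,-0.8,0,-0.05],[0,-0.8,-0.5,0,-0.04],[0,-0.3,-0.2,0,-0.01],[0,0,0,0,0],[0,0,0,0,0]]'
cat > tray.py <<'E'
from vis import *
go(445,144.6,14,1.599)
im=bot.read_camera('top')
c=max(blobs(im[190:340,110:310],(100,120,40),(115,255,255),1500,9000,3),key=len)+[110,190]
P=plane(c,33)
# far long wall (x=+70): upper envelope between image columns
def edge(u0,u1):
    pts=np.array([c[c[:,0]==u][:,1].min() for u in range(u0,u1)]); q=plane(np.c_[np.arange(u0,u1),pts],33)
    f=cv2.fitLine(q.astype(np.float32),cv2.DIST_HUBER,0,.01,.01).ravel(); return f
f=edge(200,255); print("wall x",f[2:],"ang",np.arctan(-f[0]/f[1]))
y=[c2 for c2 in blobs(im,(22,150,100),(32,255,255),30,2000,3) if c2[:,0].mean()<300][0]
u=range(205,262); q=plane([(i,y[y[:,0]==i][:,1].min()) for i in u],0); f=cv2.fitLine(q.astype(np.float32),cv2.DIST_HUBER,0,.01,.01).ravel()
print("outline ang",np.arctan(-f[0]/f[1]),f[2:])
E
python3 tray.py
```

```text
time: 13.25
tcp_pos: [442.7, 148.8, 15.2]
orientation: [-0.0, -0.012, 1.0, 0.0]
ft_force: [-0.8, 0.0, 0.6]
finger_gap: -0.002
grip_force: 0.3
t 13.25 tcp [442.7 148.8  15.2] yaw 1.595 shift [-2.2 -4.2  1.2] turn -0.004 tilt [-0.  0.]
wall x [590.72516 225.86378] ang 0.013519483
outline ang 0.013351635 [610.3435  226.89833]
```

The tray is square: its wall and the outline are parallel within 0.01 rad. I'll retreat, let it settle and measure the shift to the first gear.

To row units: 10 mm is 1, 5 mm is 0.5.

```bash
python3 inch.py '[[0,0.5,0,0,0],[0,1,0,0,0],[0,1,0,0,0],[0.8,1,0,0,0],[0.8,0,0,-2.5,0],[0.8,0,0,-2.5,0],[0.8,0,0,-2.5,0],[0.8,0,0,-2.5,0],[0.8,0,0,0,0],[0.8,0,0,0,0]]'
python3 tray.py
python3 -c "from vis import *; go(435.6,63.9,110,-0.17)"
```

```text
time: 14.13
tcp_pos: [407.9, 147.7, 116.3]
orientation: [0.001, -0.013, 1.0, 0.0]
ft_force: [0.2, -0.5, 0.1]
finger_gap: 0.801
grip_force: 0.0
t 14.13 tcp [407.9 147.7 116.3] yaw 1.596 shift [-36.7  -4.1 102.4] turn -0.003 tilt [0.003 0.   ]
wall x [590.805  219.9599] ang 0.013520078
outline ang 0.013351635 [610.3435  226.89833]
t 14.18 tcp [407.3 147.6 115.2] yaw 1.596 shift [-26.1 -84.4   5.3] turn -1.375 tilt [0.001 0.   ]
```

To row units: -21 mm is -2.1, -6.5 mm is -0.65.

```bash
python3 inch.py '[[0.8,-0.65,-2.1,0,0],[0.8,-0.65,-2.1,0,0],[0.8,-0.65,-2.1,0,0],[0.8,-0.66,-2.14,0,0],[0.8,0,0,0,-0.115],[0.8,0,0,0,-0.115],[0.8,0,0,0,-0.115],[0.8,0,0,0,-0.115],[0.8,0,0,0,-0.115],[0.8,0,0,0,-0.115],[0.8,0,0,0,-0.115],[0.8,0,0,0,-0.115],[0.8,0,0,0,-0.115],[0.8,0,0,0,-0.115],[0.8,0,0,0,-0.115],[0.8,0,0,0,-0.11],[0.8,0,0,0,0],[0.8,0,0,0,0]]'
python3 - <<'E'
from vis import *
go(435.6,63.9,3,-0.17)
cal=bot.get_calibration("wrist"); im=bot.read_camera("wrist"); cv2.imwrite("pics/w3.png",im[:,:,::-1])
E
```

```text
time: 15.68
tcp_pos: [435.4, 63.9, 114.3]
orientation: [-0.001, -0.643, 0.766, 0.001]
ft_force: [-0.3, -0.0, 0.1]
finger_gap: 0.802
grip_force: 0.0
t 15.68 tcp [435.4  63.9 114.3] yaw 2.968 shift [-1.000e-01 -4.000e-01  1.113e+02] turn -0.004 tilt [-0.002  0.   ]
```

View pics/w3.png

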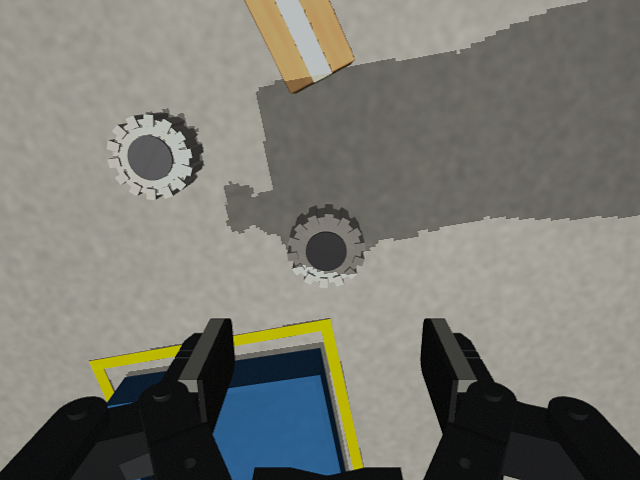

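The gear is at (326,250), centred between the fingers. The tray lies inside its outline.

To row units: 25 mm is 2.5, 20 mm is 2.

```bash
python3 inch.py '[[0.8,0,0,2.5,0],[0.8,0,0,2.5,0],[0.8,0,0,2.5,0],[0.8,0,0,2,0],[0.8,0,0,1,0],[0.8,0,0,0.6,0],[0.8,0,0,0,0],[0.4,0,0,0,0],[0.3,0,0,0,0],[0.3,0,0,0,0],[0.3,0,0,0,0],[0.3,0,0,0,0],[0.3,0,0,0,0],[0.3,0,0,0,0]]' 60
python3 inch.py '[[0.3,0,0,-1.5,0],[0.3,0,0,-2.5,0],[0.3,0,0,-2.5,0],[0.3,0,0,-2.5,0],[0.3,0,0,-2.5,0],[0.3,0,0,-2,0],[0.3,0,0,0,0],[0.3,0,0,0,0]]'
python3 -c "from vis import *; go(577,-219.8,120,-0.17)"
```

```text
time: 16.9
tcp_pos: [436.8, 63.8, 5.3]
orientation: [0.001, -0.644, 0.765, -0.001]
ft_force: [-2.0, -0.4, 7.2]
finger_gap: 0.516
grip_force: 60.8
time: 17.57
tcp_pos: [436.7, 63.8, 140.1]
orientation: [0.001, -0.644, 0.765, -0.001]
ft_force: [-0.3, -0.0, -4.1]
finger_gap: 0.513
grip_force: 62.5
t 17.57 tcp [436.7  63.8 140.1] yaw 2.971 shift [ 255.6 -186.4   20.5] turn -0.001 tilt [ 0.003 -0.   ]
```

To row units: 19.7 mm is 1.97, -14.3 mm is -1.43.

```bash
python3 inch.py '[[0.3,1.97,-1.43,0,0],[0.3,1.97,-1.43,0,0],[0.3,1.97,-1.43,0,0],[0.3,1.97,-1.43,0,0],[0.3,1.97,-1.43,0,0],[0.3,1.97,-1.43,0,0],[0.3,1.97,-1.43,0,0],[0.3,1.97,-1.43,0,0],[0.3,1.97,-1.43,0,0],[0.3,1.97,-1.43,0,0],[0.3,1.97,-1.43,0,0],[0.3,1.97,-1.43,0,0],[0.3,1.92,-1.48,0,0],[0.3,0,0,0,0],[0.3,0,0,0,0],[0.3,0,0,0,0]]'
python3 -c "
from vis import *; go(577,-219.8,65,-0.17)
cv2.imwrite('pics/w4.png',bot.read_camera('wrist')[:,:,::-1])"
```

```text
time: 18.9
tcp_pos: [575.8, -219.2, 137.7]
orientation: [-0.0, -0.644, 0.765, 0.001]
ft_force: [0.3, 0.3, -2.2]
finger_gap: 0.516
grip_force: 62.4
t 18.9 tcp [ 575.8 -219.2  137.7] yaw 2.971 shift [ 0.4 -1.5 72.7] turn -0.001 tilt [-0.003  0.002]
```

View pics/w4.png

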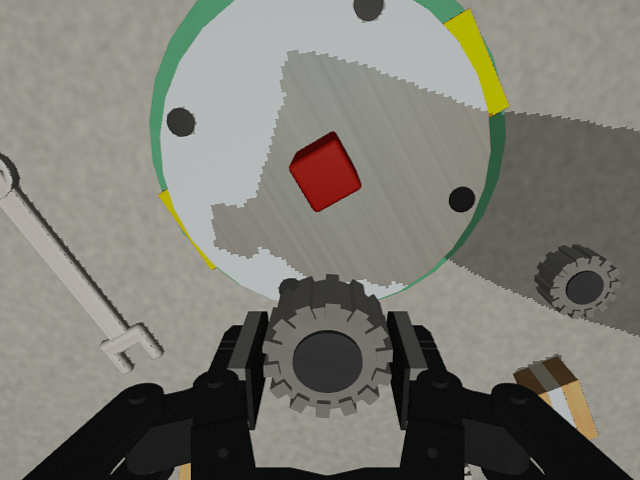

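The gear is held level at (327,360) and the post is at (325,175). I'll lower it.

To row units: 6 mm is 0.6, 3 mm is 0.3.

```bash
python3 inch.py '[[0.3,0,-0.15,2,0],[0.3,0,0,2,0],[0.3,0,0,2,0],[0.3,0,0,0.6,0],[0.3,0,0,0.3,0],[0.3,0,0,0.2,0],[0.3,0,0,0,0],[0.3,0,0,0,0]]'; python3 inch.py '[[0.3,0,0,0.1,0],[0.3,0,0,0.1,0],[0.3,0,0,0,0],[0.3,0,0,0,0]]'
```

```text
time: 19.62
tcp_pos: [578.6, -220.1, 69.4]
orientation: [0.0, -0.644, 0.765, -0.001]
ft_force: [0.2, 1.2, -3.0]
finger_gap: 0.511
grip_force: 62.4
time: 19.95
tcp_pos: [578.1, -220.1, 66.4]
orientation: [0.0, -0.644, 0.765, -0.0]
ft_force: [0.5, -0.0, -2.7]
finger_gap: 0.512
grip_force: 62.4
```

```bash
python3 inch.py '[[0.3,0,0,0.1,0],[0.3,0,0,0.1,0],[0.3,0,0,0,0],[0.3,0,0,0,0],[0.3,0,0,0,0]]'; python3 inch.py '[[0.3,0,0,0.07,0],[0.3,0,0,0,0],[0.3,0,0,0,0]]'
```

```text
time: 20.37
tcp_pos: [578.1, -220.0, 64.3]
orientation: [-0.0, -0.644, 0.765, 0.0]
ft_force: [-0.2, -0.6, -2.9]
finger_gap: 0.512
grip_force: 62.4
time: 20.62
tcp_pos: [578.1, -220.0, 63.5]
orientation: [-0.0, -0.644, 0.765, 0.0]
ft_force: [-1.0, 0.0, -2.5]
finger_gap: 0.512
grip_force: 62.4
```

```bash
python3 inch.py '[[0.3,0,0,0.07,0],[0.3,0,0,0,0],[0.3,0,0,0,0],[0.6,0,0,0,0],[0.7,0,0,0,0],[0.75,0,0,0,0],[0.75,0,0,0,0],[0.75,0,0,0,0],[0.75,0,0,-1.5,0],[0.75,0,0,-2.5,0],[0.75,0,0,-2.5,0],[0.75,0,0,-1.5,0],[0.75,0,0,0,0],[0.75,0,0,0,0]]'
python3 -c "
from vis import *; go(414.3,-155,110,-1.22); cv2.imwrite('pics/x.png',bot.read_camera('wrist')[:,:,::-1])"
```

```text
time: 21.78
tcp_pos: [578.4, -220.2, 143.5]
orientation: [0.0, -0.644, 0.765, -0.001]
ft_force: [-0.4, 0.3, -0.2]
finger_gap: 0.749
grip_force: 0.0
t 21.78 tcp [ 578.4 -220.2  143.5] yaw 2.971 shift [-36.4 172.9  33.2] turn 1.049 tilt [ 0.002 -0.001]
```

View pics/x.png

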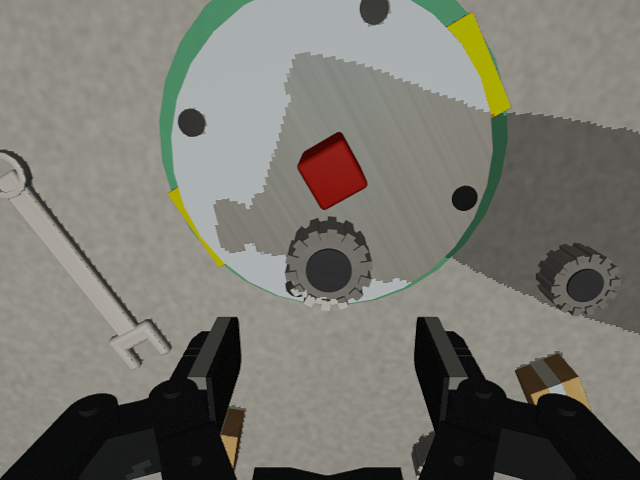

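The gear sits flat on the plate at (328,270), clear of the post. Next is gear C.

The rows are not in the units I measure in: shifts go in cm. I convert before sending: 21.6 mm is 2.16, 8 mm is 0.8.

```bash
python3 inch.py '[[0.8,-0.45,2.16,0,0],[0.8,-0.45,2.16,0,0],[0.8,-0.45,2.16,0,0],[0.8,-0.45,2.16,0,0],[0.8,-0.45,2.16,0.8,0],[0.8,-0.45,2.16,0.8,0],[0.8,-0.45,2.16,0.8,0],[0.8,-0.49,2.17,0.8,0],[0.8,0,0,0,0.12],[0.8,0,0,0,0.12],[0.8,0,0,0,0.12],[0.8,0,0,0,0.12],[0.8,0,0,0,0.12],[0.8,0,0,0,0.12],[0.8,0,0,0,0.12],[0.8,0,0,0,0.12],[0.8,0,0,0,0.09],[0.8,0,0,0,0]]'
cat > gear.py <<'E'
from vis import *
import sys
p=np.array([float(v) for v in sys.argv[1:4]])
cal=bot.get_calibration("wrist"); im=bot.read_camera("wrist")
u=cv2.projectPoints(np.array([[p[0],p[1],24.]]),cal["rvec"],cal["tvec"],cal["K"],None)[0].ravel()
g=im.max(2).astype(np.uint8); m=(g<75).astype(np.uint8)
for c in cv2.findContours(m,cv2.RETR_EXTERNAL,cv2.CHAIN_APPROX_NONE)[0]:
    if 300<cv2.contourArea(c)<6000:
        q=c[:,0].mean(0)
        if np.hypot(*(q-u))<60: r=rect(plane(c[:,0],24,"wrist",cal)); print("bore",q.round(),r[0].round(1),np.round(r[1],1))
go(p[0],p[1],3,p[2])
E
python3 gear.py 414.3 -155 -1.22
```

```text
time: 23.33
tcp_pos: [413.2, -154.4, 109.8]
orientation: [-0.001, -0.172, 0.985, 0.001]
ft_force: [0.4, 0.7, 0.1]
finger_gap: 0.804
grip_force: 0.0
bore [327. 252.] [ 413.1 -154.4] [22.8 23.7]
bore [330. 219.] [ 395.  -159.4] [18.2 40.6]
t 23.38 tcp [ 413.3 -154.5  109.9] yaw 1.923 shift [ -0.9  -1.  106.9] turn 0.001 tilt [-0.002  0.001]
```

Both views give the same gear position. Descend and grip.

```bash
python3 inch.py '[[0.8,0,0,2.5,0],[0.8,0,0,2.5,0],[0.8,0,0,2.5,0],[0.8,0,0,1.8,0],[0.8,0,0,0.9,0],[0.8,0,0,0.5,0],[0.8,0,0,0,0],[0.4,0,0,0,0],[0.3,0,0,0,0],[0.3,0,0,0,0],[0.3,0,0,0,0],[0.3,0,0,0,0],[0.3,0,0,0,0],[0.3,0,0,0,0]]' 60
python3 inch.py '[[0.3,0,0,-1.5,0],[0.3,0,0,-2.5,0],[0.3,0,0,-2.5,0],[0.3,0,0,-2.5,0],[0.3,0,0,-2.5,0],[0.3,0,0,-2,0],[0.3,0,0,0,0],[0.3,0,0,0,0]]'
python3 -c "from vis import *; go(519.1,-288.8,138,-1.22)"
```

```text
time: 24.55
tcp_pos: [414.3, -155.0, 4.9]
orientation: [0.001, -0.175, 0.985, -0.001]
ft_force: [-1.4, 1.5, 6.5]
finger_gap: 0.512
grip_force: 60.6
time: 25.22
tcp_pos: [414.3, -155.0, 139.8]
orientation: [0.001, -0.174, 0.985, -0.001]
ft_force: [-1.2, -0.7, -1.8]
finger_gap: 0.514
grip_force: 61.6
t 25.22 tcp [ 414.3 -155.   139.8] yaw 1.921 shift [ -52.5 -161.6    2.2] turn -0.0 tilt [ 0.002 -0.001]
```

To row units: -23 mm is -2.3, -7.5 mm is -0.75.

```bash
python3 inch.py '[[0.3,-0.75,-2.3,0,0],[0.3,-0.75,-2.3,0,0],[0.3,-0.75,-2.3,0,0],[0.3,-0.75,-2.3,0,0],[0.3,-0.75,-2.3,0,0],[0.3,-0.75,-2.3,0,0],[0.3,-0.75,-2.35,0,0],[0.3,0,0,0,0],[0.3,0,0,0,0],[0.3,0,0,2,0],[0.3,0,0,2,0],[0.3,0,0,2,0],[0.3,0,0,0.6,0],[0.3,0,0,0.3,0],[0.3,0,0,0.2,0],[0.3,0,0,0,0],[0.3,0,0,0,0]]'; python3 -c "from vis import *; go(519.1,-288.8,62.9,-1.22)"
```

```text
time: 26.63
tcp_pos: [519.0, -288.6, 68.9]
orientation: [0.001, -0.174, 0.985, -0.001]
ft_force: [0.3, -0.0, -1.9]
finger_gap: 0.514
grip_force: 61.8
t 26.63 tcp [ 519.  -288.6   68.9] yaw 1.921 shift [-0.1 -0.2  6. ] turn -0.0 tilt [ 0.001 -0.001]
```

To row units: 2 mm is 0.2, 1.5 mm is 0.15.

```bash
python3 inch.py '[[0.3,0,0,0.2,0],[0.3,0,0,0.15,0],[0.3,0,0,0.1,0],[0.3,0,0,0.1,0],[0.3,0,0,0,0],[0.3,0,0,0.05,0],[0.3,0,0,0,0],[0.3,0,0,0,0]]';python3 inch.py '[[0.6,0,0,0,0],[0.7,0,0,0,0],[0.75,0,0,0,0],[0.75,0,0,0,0],[0.75,0,0,0,0],[0.75,0,0,-1.5,0],[0.75,0,0,-2.5,0],[0.75,0,0,-2.5,0],[0.75,0,0,-1.5,0],[0.75,0,0,0,0],[0.75,0,0,0,0]]'
python3 -c "
from vis import *; go(519.4,-5.1,110,0.873); cv2.imwrite('pics/w6.png',bot.read_camera('wrist')[:,:,::-1])"
```

```text
time: 27.3
tcp_pos: [518.6, -288.5, 62.9]
orientation: [0.0, -0.174, 0.985, -0.0]
ft_force: [-3.0, 1.1, 8.7]
finger_gap: 0.515
grip_force: 62.9
time: 28.22
tcp_pos: [518.9, -288.7, 142.4]
orientation: [0.001, -0.174, 0.985, -0.001]
ft_force: [-0.0, -0.4, -0.6]
finger_gap: 0.753
grip_force: 0.0
t 28.22 tcp [ 518.9 -288.7  142.4] yaw 1.921 shift [-97.7 266.3  32.1] turn 1.048 tilt [ 0.001 -0.001]
```

View pics/w6.png

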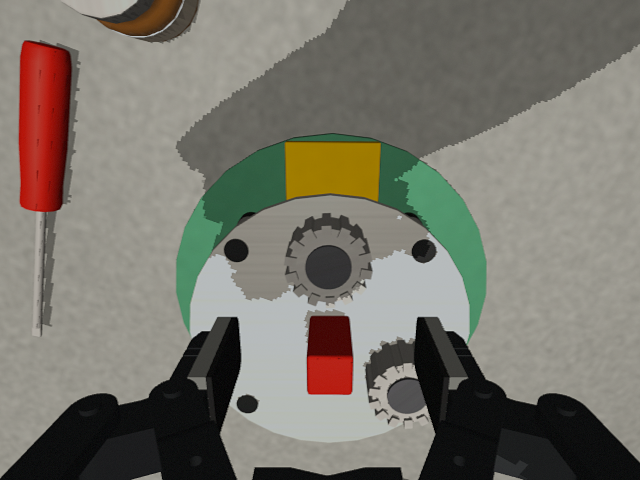

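Two gears now lie flat on the plate, at (328,265) and (405,395). Now gear A.

To row units: 22.2 mm is 2.22, 5 mm is 0.5.

```bash
python3 inch.py '[[0.8,-0.82,2.22,0,0],[0.8,-0.82,2.22,0,0],[0.8,-0.82,2.22,0,0],[0.8,-0.82,2.22,0,0],[0.8,-0.82,2.22,0,0],[0.8,-0.82,2.22,0,0],[0.8,-0.82,2.22,0.5,0],[0.8,-0.82,2.22,0.5,0],[0.8,-0.82,2.22,0.5,0],[0.8,-0.82,2.22,0.5,0],[0.8,-0.82,2.22,0.5,0],[0.8,-0.82,2.22,0.5,0],[0.8,0,0,0,0],[0.8,0,0,0,0]]'
python3 inch.py '[[0.8,0,0,0,0.12],[0.8,0,0,0,0.12],[0.8,0,0,0,0.12],[0.8,0,0,0,0.12],[0.8,0,0,0,0.12],[0.8,0,0,0,0.12],[0.8,0,0,0,0.12],[0.8,0,0,0,0.12],[0.8,0,0,0,0.09],[0.8,0,0,0,0],[0.8,0,0,0,0]]'; python3 gear.py 519.4 -5.1 0.873
```

```text
time: 29.43
tcp_pos: [518.8, -3.5, 110.5]
orientation: [-0.001, -0.175, 0.985, 0.0]
ft_force: [-0.1, 0.1, 0.1]
finger_gap: 0.803
grip_force: 0.0
time: 30.35
tcp_pos: [519.5, -5.3, 111.5]
orientation: [-0.0, 0.342, 0.94, -0.0]
ft_force: [0.3, -0.7, -0.3]
finger_gap: 0.803
grip_force: 0.0
bore [331. 248.] [519.9  -3.6] [22.9 23.7]
bore [330. 215.] [505.1   8.8] [17.3 40.5]
t 30.4 tcp [519.5  -5.2 111.6] yaw 0.873 shift [1.000e-01 0.000e+00 1.086e+02] turn 0.0 tilt [-0. -0.]
```

To row units: 25 mm is 2.5, 18 mm is 1.8.

```bash
python3 inch.py '[[0.8,0,0,2.5,0],[0.8,0,0.1,2.5,0],[0.8,0,0,2.5,0],[0.8,0,0,1.8,0],[0.8,0,0,0.9,0],[0.8,0,0,0.6,0],[0.8,0,0,0,0],[0.4,0,0,0,0],[0.3,0,0,0,0],[0.3,0,0,0,0],[0.3,0,0,0,0],[0.3,0,0,0,0],[0.3,0,0,0,0],[0.3,0,0,0,0]]' 60
python3 inch.py '[[0.3,0,0,-1.5,0],[0.3,0,0,-2.5,0],[0.3,0,0,-2.5,0],[0.3,0,0,-2.5,0],[0.3,0,0,-2.5,0],[0.3,0,0,-2.5,0],[0.3,0,0,-1.5,0],[0.3,0,0,0,0],[0.3,0,0,0,0]]'
python3 -c "from vis import *; go(607.9,-304.4,155,0.873)"
```

```text
time: 31.57
tcp_pos: [521.1, -3.8, 5.3]
orientation: [0.001, 0.343, 0.939, 0.0]
ft_force: [-2.0, 0.4, 6.3]
finger_gap: 0.513
grip_force: 60.7
time: 32.32
tcp_pos: [520.5, -3.8, 159.4]
orientation: [0.001, 0.343, 0.939, 0.0]
ft_force: [0.5, 1.3, -3.1]
finger_gap: 0.514
grip_force: 61.8
t 32.32 tcp [520.5  -3.8 159.4] yaw 0.871 shift [-260.5 -173.7    4.7] turn -0.002 tilt [ 0.002 -0.   ]
```

To row units: -20 mm is -2, -13.4 mm is -1.34.

```bash
python3 inch.py '[[0.3,-2,-1.34,0,0],[0.3,-2,-1.34,0,0],[0.3,-2,-1.34,0,0],[0.3,-2,-1.34,0,0],[0.3,-2,-1.34,0,0],[0.3,-2,-1.34,0,0],[0.3,-2,-1.34,0,0],[0.3,-2,-1.34,0,0],[0.3,-2,-1.34,0,0],[0.3,-2,-1.34,0,0],[0.3,-2,-1.34,0,0],[0.3,-2,-1.34,0,0],[0.3,-2,-1.34,0,0],[0.3,0,0,0,0],[0.3,0,0,0,0],[0.3,0,0,0,0]]'
python3 -c "from vis import *; go(607.9,-304.4,68,0.873)"
```

```text
time: 33.65
tcp_pos: [606.3, -303.9, 157.1]
orientation: [-0.001, 0.343, 0.939, 0.0]
ft_force: [0.1, 0.2, -1.8]
finger_gap: 0.514
grip_force: 61.9
t 33.65 tcp [ 606.3 -303.9  157.1] yaw 0.871 shift [-1.8  0.6 89.1] turn -0.002 tilt [-0.002  0.002]
```

To row units: 22 mm is 2.2, 15 mm is 1.5.

```bash
python3 inch.py '[[0.3,-0.18,0.06,2.2,0],[0.3,0,0,2.2,0],[0.3,0,0,2.2,0],[0.3,0,0,1.5,0],[0.3,0,0,0.6,0],[0.3,0,0,0.2,0],[0.3,0,0,0,0],[0.3,0,0,0,0],[0.3,0,0,0,0]]'; python3 inch.py '[[0.3,0,0,0.15,0],[0.3,0,0,0.1,0],[0.3,0,0,0.1,0],[0.3,0,0,0,0],[0.3,0,0,0,0]]'
```

```text
time: 34.4
tcp_pos: [609.3, -305.3, 71.2]
orientation: [0.001, 0.343, 0.939, -0.0]
ft_force: [-0.3, -0.1, -2.5]
finger_gap: 0.515
grip_force: 61.9
time: 34.82
tcp_pos: [608.7, -305.2, 66.3]
orientation: [-0.0, 0.343, 0.939, -0.0]
ft_force: [0.5, 0.8, -2.8]
finger_gap: 0.513
grip_force: 61.9
```

To row units: 1 mm is 0.1, 0.7 mm is 0.07.

```bash
python3 inch.py '[[0.3,0,0,0.1,0],[0.3,0,0,0.1,0],[0.3,0,0,0.07,0],[0.3,0,0,0,0],[0.3,0,0,0.05,0],[0.3,0,0,0,0],[0.3,0,0,0,0]]'; python3 inch.py '[[0.6,0,0,0,0],[0.7,0,0,0,0],[0.75,0,0,0,0],[0.75,0,0,0,0],[0.75,0,0,0,0],[0.75,0,0,-1.5,0],[0.75,0,0,-2.5,0],[0.75,0,0,-2.5,0],[0.75,0,0,-1.5,0],[0.75,0,0,0,0],[0.75,0,0,0,0]]'
python3 look.py | grep -E "carton|red"; python3 -c "from vis import *; go(699,-55,110,-0.355)"
```

```text
time: 35.4
tcp_pos: [608.7, -305.1, 63.4]
orientation: [0.0, 0.343, 0.939, -0.0]
ft_force: [-0.9, 1.1, 0.8]
finger_gap: 0.509
grip_force: 62.4
time: 36.32
tcp_pos: [609.1, -305.3, 144.0]
orientation: [0.001, 0.343, 0.939, -0.0]
ft_force: [-0.1, -0.6, -0.1]
finger_gap: 0.752
grip_force: 0.0
carton [2.38, 403.83] [162.4 719.2] [ 18.6 165.6] 0.084
carton [346.52, 298.12] [417.9 -59.2] [12.3 55.7] 1.863
carton [343.24, 288.92] [441.1 -53.2] [12.  53.9] 1.852
carton [344.76, 163.76] [737.4 -52.3] [13.6 55.9] 1.236
carton [347.37, 154.52] [760.2 -60.3] [12.3 56. ] 1.225
red [507.58, 350.6] [ 309.7 -408.4] [28.1 29.7] 0.017
red [524.53, 258.84] [ 512.2 -448.2] [22.2 91. ] 0.1
t 36.37 tcp [ 608.6 -305.   142.8] yaw 0.871 shift [ 91.9 249.5  32.8] turn 1.226 tilt [-0.  0.]
```

The far carton has been knocked to about (749,-56), still within reach. I'll go there.

```bash
python3 -c "from vis import *; go(748.8,-56.3,110,-0.34)"
```

```text
t 36.37 tcp [ 608.6 -305.   142.8] yaw 0.871 shift [ 52.9 280.6  32.8] turn 1.211 tilt [-0.  0.]
```

To row units: 23.4 mm is 2.34, 4.4 mm is 0.44.

```bash
python3 inch.py '[[0.8,0.44,2.34,0,0],[0.8,0.44,2.34,0,0],[0.8,0.44,2.34,0,0],[0.8,0.44,2.34,0,0],[0.8,0.44,2.34,0,0],[0.8,0.44,2.34,0.5,0],[0.8,0.44,2.34,0.5,0],[0.8,0.44,2.34,0.5,0],[0.8,0.44,2.34,0.5,0],[0.8,0.44,2.34,0.5,0],[0.8,0.44,2.34,0.5,0],[0.8,0.44,2.34,0.3,0],[0.8,0,0,0,0],[0.8,0,0,0,0]]'
python3 inch.py '[[0.8,0,0,0,0.121],[0.8,0,0,0,0.121],[0.8,0,0,0,0.121],[0.8,0,0,0,0.121],[0.8,0,0,0,0.121],[0.8,0,0,0,0.121],[0.8,0,0,0,0.121],[0.8,0,0,0,0.121],[0.8,0,0,0,0.121],[0.8,0,0,0,0.121],[0.8,0,0,0,0],[0.8,0,0,0,0]]'
cat > carton.py <<'E'
from vis import *
import sys
p=[float(v) for v in sys.argv[1:5]]
cal=bot.get_calibration("wrist"); im=bot.read_camera("wrist")
for c in blobs(im,(8,70,60),(17,255,255),200,50000,3):
    r=rect(plane(c,30,"wrist",cal)); print(c.mean(0).round(),r[0].round(1),np.round(r[1],1),round(r[2],3))
cv2.imwrite("pics/"+sys.argv[5],im[:,:,::-1]); go(*p)
E
python3 carton.py 748.8 -56.3 6 -0.34 w7.png
```

```text
time: 37.53
tcp_pos: [748.8, -54.9, 107.9]
orientation: [-0.002, 0.342, 0.94, -0.0]
ft_force: [0.5, -0.4, 0.3]
finger_gap: 0.801
grip_force: 0.0
time: 38.53
tcp_pos: [748.7, -57.3, 109.8]
orientation: [-0.0, 0.815, 0.579, -0.0]
ft_force: [0.4, 0.6, -0.5]
finger_gap: 0.799
grip_force: 0.0
[305. 258.] [735.7 -57.2] [12.8 42.8] 1.254
[305. 196.] [747.9 -22.5] [ 6.5 12.8] 2.806
[349. 238.] [760.6 -55.3] [12.9 61.4] 1.251
t 38.58 tcp [748.8 -57.1 109.9] yaw -0.336 shift [  0.8  -0.2 103.9] turn 0.004 tilt [-0.001  0.   ]
```

View pics/w7.png

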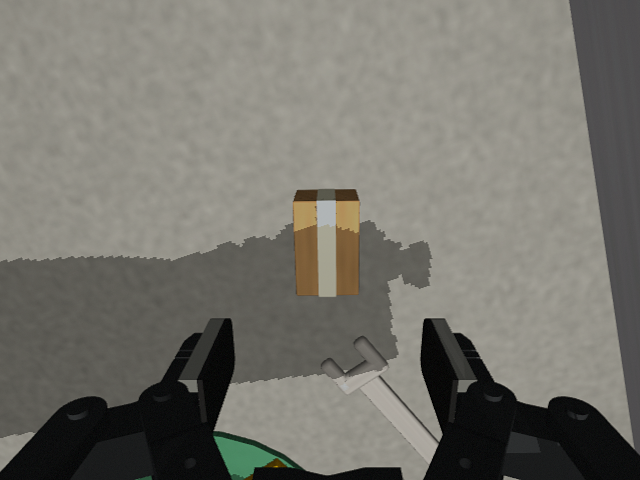

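The carton is centred at (327,248) and aligned with the fingers. Grasp.

```bash
python3 inch.py '[[0.8,0,0,2.5,0],[0.8,0,0,2.5,0],[0.8,0,0,2.5,0],[0.8,0,0,1.8,0],[0.8,0,0,0.8,0],[0.8,0,0,0.3,0],[0.8,0,0,0,0],[0.4,0,0,0,0],[0.2,0,0,0,0],[0.2,0,0,0,0],[0.2,0,0,0,0],[0.2,0,0,0,0],[0.2,0,0,0,0],[0.2,0,0,0,0]]' 35
python3 inch.py '[[0.2,0,0,-1.5,0],[0.2,0,0,-2.5,0],[0.2,0,0,-2.5,0],[0.2,0,0,-2.5,0],[0.2,0,0,-1,0],[0.2,0,0,0,0],[0.2,0,0,0,0]]'
python3 -c "from vis import *; go(522,278,105,0.0135); go(522,278,105,-0.336)"
```

```text
time: 39.75
tcp_pos: [750.0, -56.4, 7.8]
orientation: [0.001, 0.816, 0.578, 0.001]
ft_force: [-0.3, -0.2, 5.6]
finger_gap: 0.412
grip_force: 36.3
time: 40.33
tcp_pos: [749.2, -56.3, 105.8]
orientation: [0.0, 0.816, 0.578, 0.0]
ft_force: [-0.3, 0.1, -1.4]
finger_gap: 0.414
grip_force: 35.6
t 40.33 tcp [749.2 -56.3 105.8] yaw -0.339 shift [ 239.8 -325.4    0.7] turn -0.352 tilt [ 0. -0.]
t 40.33 tcp [749.2 -56.3 105.8] yaw -0.339 shift [ 239.8 -325.4    0.7] turn -0.003 tilt [ 0. -0.]
```

To row units: -20.3 mm is -2.03, 15 mm is 1.5.

```bash
python3 inch.py '[[0.2,1.5,-2.03,0,0],[0.2,1.5,-2.03,0,0],[0.2,1.5,-2.03,0,0],[0.2,1.5,-2.03,0,0],[0.2,1.5,-2.03,0,0],[0.2,1.5,-2.03,0,0],[0.2,1.5,-2.03,0,0],[0.2,1.5,-2.03,0,0],[0.2,1.5,-2.03,0,0],[0.2,1.5,-2.03,0,0],[0.2,1.5,-2.03,0,0],[0.2,1.5,-2.03,0,0],[0.2,1.5,-2.03,0,0],[0.2,1.5,-2.03,0,0],[0.2,1.5,-2.03,0,0],[0.2,1.5,-2.03,0,0],[0.2,0,0,0,-0.117],[0.2,0,0,0,-0.117],[0.2,0,0,0,-0.117],[0.2,0,0,0,0]]'
python3 inch.py '[[0.2,0,0,0,0],[0.2,0,0,0,0]]'
python3 -c "
from vis import *; go(522,278,16,0.0135)
im=bot.read_camera('wrist'); cv2.imwrite('pics/w8.png',im[:,:,::-1])"
```

```text
time: 42.0
tcp_pos: [521.5, 278.0, 104.1]
orientation: [-0.001, 0.701, 0.713, -0.001]
ft_force: [-1.0, -0.1, -0.6]
finger_gap: 0.414
grip_force: 35.5
time: 42.17
tcp_pos: [522.3, 277.8, 105.1]
orientation: [-0.0, 0.704, 0.71, -0.001]
ft_force: [-0.6, -0.3, -0.5]
finger_gap: 0.414
grip_force: 35.5
t 42.17 tcp [522.3 277.8 105.1] yaw 0.008 shift [ 0.3 -0.1 89.1] turn -0.006 tilt [-0.002 -0.001]
```

View pics/w8.png

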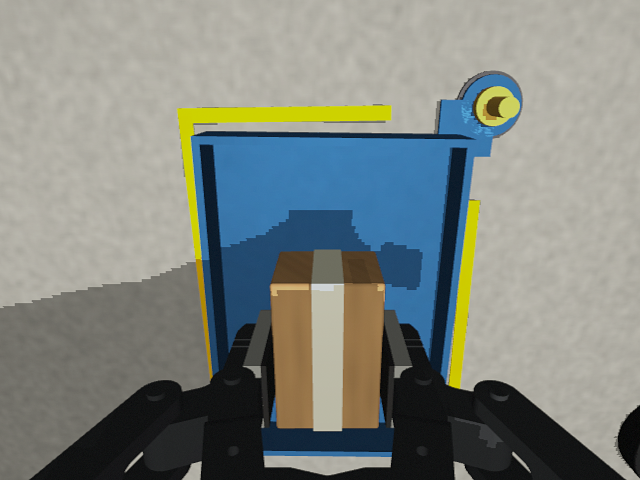

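The carton is held at (328,355), centred across the tray walls at x = 200 and x = 460. I'll lower and release.

To row units: 5 mm is 0.5, 2 mm is 0.2.

```bash
python3 inch.py '[[0.2,0,0,2.2,0],[0.2,0,0,2.2,0],[0.2,0,0,2.2,0],[0.2,0,0,1.4,0],[0.2,0,0,0.5,0],[0.2,0,0,0.2,0],[0.2,0,0,0.1,0],[0.2,0,0,0,0],[0.2,0,0,0,0]]'
python3 inch.py '[[0.2,0,0,0.1,0],[0.2,0,0,0.07,0],[0.2,0,0,0,0],[0.5,0,0,0,0],[0.6,0,0,0,0],[0.65,0,0,0,0],[0.65,0,0,0,0],[0.65,0,0,0,0],[0.65,0,0,-1.5,0],[0.65,0,0,-2.5,0],[0.65,0,0,-2.5,0],[0.65,0,0,-2.5,0],[0.65,0,0,0,0],[0.65,0,0,0,0]]'
python3 look.py | grep -E "carton|tray"; python3 -c "from vis import *; go(429.5,-56,110,0.287)"
```

```text
time: 42.97
tcp_pos: [523.3, 278.2, 19.2]
orientation: [0.0, 0.703, 0.711, 0.001]
ft_force: [0.5, 0.0, -0.5]
finger_gap: 0.415
grip_force: 35.6
time: 44.13
tcp_pos: [523.4, 278.3, 107.9]
orientation: [0.001, 0.703, 0.711, 0.001]
ft_force: [-0.1, 0.4, -0.7]
finger_gap: 0.652
grip_force: 0.0
carton [2.54, 404.16] [159.1 718.9] [ 18.6 172.2] 0.084
carton [345.96, 298.35] [417.9 -59.2] [12.3 55.7] 1.863
carton [342.78, 289.0] [440.3 -51.9] [11.7 52.2] 1.884
carton [204.0, 256.0] [512.3 274.6] [ 9.4 42.6] 1.585
tray [222.79, 253.69] [523.3 233.7] [137.5 188.3] 1.568
tray [132.93, 131.63] [805.7 464.1] [139.  181.6] 3.142
t 44.18 tcp [522.7 278.  106.6] yaw 0.012 shift [-332.9  -97.2   -3.5] turn -0.275 tilt [0.001 0.   ]
```

```bash
python3 inch.py '[[0.8,-2.38,-0.7,0,0],[0.8,-2.38,-0.7,0,0],[0.8,-2.38,-0.7,0,0],[0.8,-2.38,-0.7,0,0],[0.8,-2.38,-0.7,0,0],[0.8,-2.38,-0.7,0,0],[0.8,-2.38,-0.7,0,0],[0.8,-2.38,-0.7,0,0],[0.8,-2.38,-0.7,0,0],[0.8,-2.38,-0.7,0,0],[0.8,-2.38,-0.7,0,0],[0.8,-2.38,-0.7,0,0],[0.8,-2.38,-0.7,0,0],[0.8,-2.35,-0.65,0,0],[0.8,0,0,0,-0.092],[0.8,0,0,0,-0.092],[0.8,0,0,0,-0.091],[0.8,0,0,0,0],[0.8,0,0,0,0]]'
python3 carton.py 429.5 -56 7 0.287 w9.png
```

```text
time: 45.77
tcp_pos: [428.7, -55.9, 105.7]
orientation: [-0.001, 0.6, 0.8, -0.0]
ft_force: [-0.4, 0.1, -0.5]
finger_gap: 0.8
grip_force: 0.0
[352. 263.] [442.2 -57.4] [12.4 41.6] 1.866
[309. 259.] [418.6 -60.4] [12.5 49.3] 1.85
[355. 206.] [432.7 -27.3] [12.5 18.8] 1.883
[306. 202.] [410.  -30.7] [12.4 12.7] 0.285
t 45.82 tcp [428.8 -55.8 105.8] yaw 0.284 shift [-0.4  0.8 98.8] turn -0.003 tilt [-0.001  0.   ]
```

```bash
python3 inch.py '[[0.8,0,0.1,2.5,0],[0.8,0,0,2.5,0],[0.8,0,0,2.5,0],[0.8,0,0,1.5,0],[0.8,0,0,0.6,0],[0.8,0,0,0.3,0],[0.8,0,0,0,0],[0.4,0,0,0,0],[0.2,0,0,0,0],[0.2,0,0,0,0],[0.2,0,0,0,0],[0.2,0,0,0,0],[0.2,0,0,0,0],[0.2,0,0,0,0]]' 35
python3 inch.py '[[0.2,0,0,-1.5,0],[0.2,0,0,-2.5,0],[0.2,0,0,-2.5,0],[0.2,0,0,-2.5,0],[0.2,0,0,-1,0],[0.2,0,0,0,0],[0.2,0,0,0,0]]'
python3 -c "from vis import *; go(523,178,105,0.0135)"
```

```text
time: 46.98
tcp_pos: [430.8, -55.9, 8.4]
orientation: [0.001, 0.599, 0.801, 0.0]
ft_force: [0.0, 0.1, 5.7]
finger_gap: 0.417
grip_force: 35.3
time: 47.57
tcp_pos: [430.3, -55.8, 107.8]
orientation: [0.001, 0.599, 0.801, 0.0]
ft_force: [-0.9, 0.1, -0.7]
finger_gap: 0.414
grip_force: 35.6
t 47.57 tcp [430.3 -55.8 107.8] yaw 0.287 shift [198.  155.1   2.8] turn 0.273 tilt [ 0.001 -0.   ]
```

To row units: 19.8 mm is 1.98, 15.5 mm is 1.55.

```bash
python3 inch.py '[[0.2,1.98,1.55,0,0],[0.2,1.98,1.55,0,0],[0.2,1.98,1.55,0,0],[0.2,1.98,1.55,0,0],[0.2,1.98,1.55,0,0],[0.2,1.98,1.55,0,0],[0.2,1.98,1.55,0,0],[0.2,1.98,1.55,0,0],[0.2,1.98,1.55,0,0],[0.2,1.98,1.55,0,0],[0.2,0,0,0,0.09],[0.2,0,0,0,0.09],[0.2,0,0,0,0.09],[0.2,0,0,0,0],[0.2,0,0,0,0]]'
python3 -c "
from vis import *; go(523,178,15.4,0.0135)"
```

```text
time: 48.82
tcp_pos: [522.2, 178.0, 106.2]
orientation: [-0.001, 0.7, 0.714, -0.001]
ft_force: [-0.6, 1.2, -1.2]
finger_gap: 0.413
grip_force: 35.6
t 48.82 tcp [522.2 178.  106.2] yaw 0.02 shift [ 0.1  1.  90.8] turn 0.006 tilt [-0.002 -0.   ]
```

To row units: 22 mm is 2.2, 14 mm is 1.4.

```bash
python3 inch.py '[[0.2,0,0,2.2,0],[0.2,0,0,2.2,0],[0.2,0,0,2.2,0],[0.2,0,0,1.4,0],[0.2,0,0,0.5,0],[0.2,0,0,0.2,0],[0.2,0,0,0.2,0],[0.2,0,0,0.1,0],[0.2,0,0,0,0],[0.2,0,0,0,0]]'
python3 inch.py '[[0.2,0,0,0.07,0],[0.2,0,0,0,0],[0.5,0,0,0,0],[0.6,0,0,0,0],[0.65,0,0,0,0],[0.65,0,0,0,0],[0.65,0,0,0,0],[0.65,0,0,-1.5,0],[0.65,0,0,-2.5,0],[0.65,0,0,-2.5,0],[0.65,0,0,-2.5,0],[0.65,0,0,-2.5,0],[0.65,0,0,-2.5,0],[0.65,0,0,0,0],[0.65,0,0,0,0]]'
python3 inch.py '[[0.65,-2.5,-2.5,0,0],[0.65,-2.5,-2.5,0,0],[0.65,-2.5,-2.5,0,0],[0.65,-2.5,-2.5,0,0],[0.65,-2.5,-2.5,0,0],[0.65,0,0,0,0],[0.65,0,0,0,0]]'
python3 -c "
from vis import *; bot.get_state(); im=bot.read_camera('scene'); cv2.imwrite('pics/s1.png',im[:,:,::-1])"
```

```text
time: 49.65
tcp_pos: [523.2, 178.1, 18.2]
orientation: [0.0, 0.701, 0.713, 0.0]
ft_force: [0.2, -0.1, -0.5]
finger_gap: 0.413
grip_force: 35.6
time: 50.9
tcp_pos: [523.4, 178.2, 158.1]
orientation: [0.001, 0.701, 0.713, 0.001]
ft_force: [0.9, -1.5, -1.2]
finger_gap: 0.648
grip_force: 0.0
time: 51.48
tcp_pos: [398.7, 50.1, 156.3]
orientation: [-0.0, 0.702, 0.712, -0.0]
ft_force: [0.7, -0.8, -1.0]
finger_gap: 0.652
grip_force: 0.0
```

View pics/s1.png

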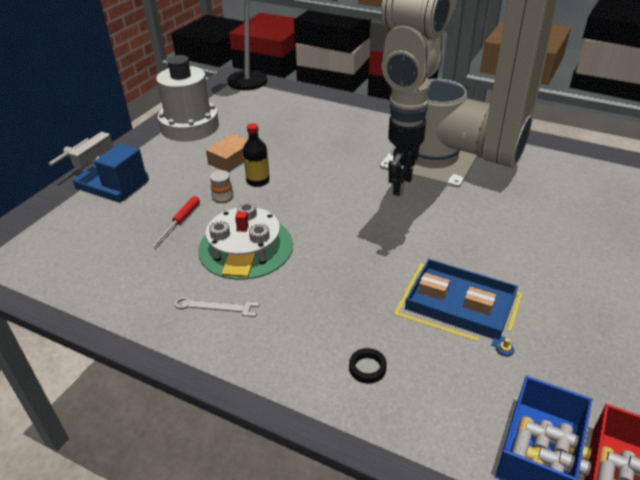

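The scene view shows three gears flat on a level stand, at (219,230), (247,211) and (260,233). Both cartons are in the square tray, at (434,285) and (480,300), and the bystanders haven't moved. I'll check the tray angle and hand in.

```bash
python3 tray.py; python3 -c "from bench import bot; print(bot.hand_in())"
```

```text
t 51.53 tcp [399.7  50.6 156.4] yaw 0.015 shift [ 93.2  46.8 142.4] turn 1.558 tilt [-0.  0.]
wall x [590.7379  224.92017] ang 0.013519959
the job is handed in; nothing more can be done
NoneTraceback (most recent call last):
  File "tray.py", line 12, in <module>
    u=range(205,262); q=plane([(i,y[y[:,0]==i][:,1].min()) for i in u],0); f=cv2.fitLine(q.astype(np.float32),cv2.DIST_HUBER,0,.01,.01).ravel()
                                  ~~~~~~~~~~~~~~~~~~~~~^^
    return umr_minimum(a, axis, None, out, keepdims, initial, where)
ValueError: zero-size array to reduction operation minimum which has no identity
```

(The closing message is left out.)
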